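# Latch the sander's belt housing and hold the keyed drive shaft home

## Task

First swing the red steel hasp over the staple so that it lies flat on the lid of the blue belt housing. Then take the keyed drive shaft from the wooden rack, push its nose into the steel hub, turn it until the key drops into the keyway, and keep pushing against the spring inside until the shaft's collar sits flush on the hub; finish while still holding it pressed fully home, because the spring would push it out again. Leave the glue bottle, the spare pulley and the screwdriver where they are.

Things in the scene. Friction and masses are not known exactly. Their poses are not given: they have to be found in the camera images.
- housing: Blue belt-drive housing with grey lid, fixed to the bench, left or right of the rack, yaw within 20 degrees; 160 (x) x 220 (y) x 72 mm tall to the lid's top. Origin: centre of its underside; x points away from the hasp's edge, z up. On the lid, in this frame: a steel staple (hoop 12 mm wide, 12 mm tall) at (-35, -60) mm, the round steel hub's axis at (25, 45) mm.
- hub_mouth (a point): Centre of the bore's mouth in the hub's upper face (hub 56 mm across, face 14 mm above the lid, 86 mm above the bench). Axes as the housing's. Bore 22 mm in diameter, 50 mm deep, with one keyway 8 mm wide reaching 18.5 mm from the axis. The hub is braked, it does not turn; its keyway points along the housing's +x give or take 0.40 rad (not tracked: look from above or feel for it).
- stop_top (a point): Middle of the top of the spring-loaded brass stop inside the bore, 30 mm below the mouth at rest. The shaft's tip pushes it down 16 mm: it resists with 5.5 N at first, 11.5 N when the shaft is home, and would lift a released shaft out again by 16 mm.
- hasp (a joint): Angle of the red steel hasp on its stiff hinge (about 0.06 N m, stays where left): 0 = lying flat on the lid over the staple (closed), grows as it swings up and away from the lid; pi/2 = upright; 2.0 = stop, leaning outwards. Starts at 1.3 to 1.9.
- hasp_hinge (a point): Middle of the hasp's hinge line, on the lid's -x edge at lid-top height (72 mm above the bench), fixed to the housing. The hinge line runs along the housing's y. Hasp: strap 72 mm long, 30 mm wide, 3 mm thick, solid for the first 44 mm from the hinge, then a slot (14 mm wide, 18 mm long) for the staple.
- hasp_end (a point): Free end of the hasp, 70 mm from the hinge, mid width.
- rack: Wooden block 100 x 100 x 62 mm tall, fixed to the bench, with a 35 mm bore in the middle in which the drive shaft hangs upright by its collar. Origin: centre of its underside.
- drive_shaft: Loose steel shaft, upright, about 0.35 kg. Origin: centre of its collar's underside, z up; at hub_mouth when home. Collar 44 mm in diameter, 10 mm thick; below it a round shank 20 mm in diameter, 46 mm long. Brass key on its +x side: 6 mm wide, reaching 15.5 mm from the axis, from the collar to 32 mm below it. A yellow mark on the collar shows its side. Starts with +x within 0.5 rad of the rack's.
- shaft_head (a point): Centre of the square aluminium head to grip: 20 x 20 mm, sides along the shaft's x and y, 40 mm tall, standing on the collar (from 10 to 50 mm above the shaft's origin; this point 30 mm above it).
- shaft_tip (a point): Lower end of the shank, on the axis, 46 mm below the shaft's origin. The last 5 mm taper from 20 to 12 mm; the last 14 mm carry no key, so the nose enters the bore at any angle and the key then rests on the hub's face until it meets the keyway.
- glue_bottle: Bystander: red bottle with a white cap, 52 mm across, 150 mm tall. Origin: centre of its underside.
- spare_pulley: Bystander: aluminium pulley lying flat, 70 mm across, 34 mm tall. Origin: centre of its underside.
- screwdriver: Bystander: screwdriver with an orange handle lying on the bench. Origin: under its middle.
Things that resemble listed ones, but are neither listed nor needed, are in the scene too. Of the things that look like the drive_shaft, the larger one is meant.

How it is judged:
On the way, in this order (a step that is already met when the one before it is completed fails the run):
1. the hasp lies flat over the staple (value of joint hasp below 0.15 rad), for 0.2 s.
2. the shaft's key has slipped into the keyway (z of drive_shaft in the frame of hub_mouth below 0.026 m and horizontal distance between drive_shaft and hub_mouth below 0.004 m), for 0.05 s.
At the end, for the whole second after the job is handed in: The hasp lies within 0.15 rad of flat over the staple; the drive shaft stands in the hub, key in keyway, its collar within 3 mm of the hub's face and within 3 mm of the bore's axis, upright within 0.08 rad, at rest, and the fingers still hold it down against the spring (more than 2 N) (value of joint hasp below 0.15 rad and z of drive_shaft in the frame of hub_mouth below 0.003 m and horizontal distance between drive_shaft and hub_mouth below 0.003 m and angle between drive_shaft's own z axis and vertical below 0.08 rad and contact force between the fingers and drive_shaft above 2 N and linear speed of drive_shaft below 0.02 m/s); the arm keeps its last pose, push and grip.
It fails at once if the glue bottle is moved more than 30 mm (distance of glue_bottle from where it was at the start of the episode above 0.03 m).
It fails at once if the spare pulley is moved more than 30 mm (distance of spare_pulley from where it was at the start of the episode above 0.03 m).
It fails at once if the screwdriver is moved more than 30 mm (distance of screwdriver from where it was at the start of the episode above 0.03 m).
It also fails if it takes over 61 s, if anything falls off the work surface, if the arm or the gripper's body presses on something with over 40 N, if the wrist force passes 120 N, or if a joint passes its speed limit or range.

## Robot

A 7-joint arm with a two-finger parallel gripper is mounted at the origin on the work surface. World frame = base frame: x ahead of the robot, y to its left, z up, the work surface at z = 0. Lengths are in m, angles in rad, forces in N, time in s.
With the tool pointing down it reaches from about 0.425 to 0.875 m from the base axis. Payload 4.7 kg.
Tool frame: the origin (TCP) lies at the very end of the fingers, on their centre line; the grasp point (between the pads) lies 19 mm behind it; z points along the fingers, y is the line along which they close (so a half turn about z gives the same grasp; the last joint's range is limited). The gripper opens to 87 mm and grips with 3 to 60 N. Pads are 19 mm wide; open, the fingers measure 117 mm over their backs; the gripper's body (75 mm by 190 mm) begins 51 mm behind the grasp point.
Start: joints at [-1.185, 0.321, -0.07, 1.45, 0.023, 1.371, -0.057], TCP at [0.236, 0.606, 0.196] pointing down, gripper open.
Joint ranges: [-2.86, 2.86], [-0.3, 2.09], [-1.38, 1.24], [0.06, 2.45], [-1.56, 4.7], [0.09, 2.05], [-2.69, 2.69]. Speed limits (rad/s): [2.57, 2.57, 3.14, 3.14, 3.14, 3.14, 3.14].

## Interface

Orientations are given as a rotation vector (axis times angle).
In Python, from bench import ctrl, vision gives the robot as it stands.
- The arm moves only by the tool jog_arm, never from a script. Its argument "increments" is a list of rows, each an object of numbers: "tx", "ty", "tz": the shift along the tool's x, y, z in mm; "wx", "wy", "wz": the turn, a rotation vector about the tool's x, y, z in rad; "gripper": the opening, from 0 (shut) to 1 (fully open). In form: [{"tx": .., "ty": .., "tz": .., "wx": .., "wy": .., "wz": .., "gripper": ..}, ...]. A call has exactly 5 rows; each row is the pose to reach, as a shift and turn from the pose commanded when the call began, along the tool's axes at that moment; what a row does not reach only later rows make up. A row lasts 1/12 s, in which the tool goes at most 41.7 mm and 7.16 degrees, less where a joint would pass 70% of its speed; a pose out of reach is approached as far as the arm can. A call with a gripper value outside its range is refused whole. The fingers move at their own pace and stop on an object; "grip_force" is the grip in N (left out, the last holds). Time passes only in rows, so rows that repeat a pose let the fingers close, or fill a call up. It gives the time, the measured TCP pose, the force, the opening and the grip force at its end, in the units of the state.
- ctrl.get_state(): the state, without advancing time (a new reading comes with each control period).
- vision.get_image(name): name is "scene" or "top"; returns a dict with "color" (420x560x3 uint8, blue, green, red), "fx", "fy", "cx", "cy" (pixels), "k1" (the pictures are not rectified: a ray, as slopes to the right and down, at radius r is drawn at 1 + k1 r^2 times it, then the intrinsics apply), "extrinsics" (4x4, takes a point from world to camera coordinates). Camera axes: x right, y down, z forward; pixel columns grow to the right and rows downward; lengths in m; the calibration is good to about 2 mm. A picture is of the moment at which its call begins. There is no depth.
- ctrl.close_job(): hands the job in; it is judged then, once.
Trained networks look in the newest picture that a camera, given by its name, has taken for a name from the list of things; names that differ only in an ending like _2 or _b are one class to them, and where a whole thing is asked for, a point or a joint stands for the part that bears it (a point fixed in the world has none). Each returns a list of dicts, best first, with "conf" (0 to 1); they miss things now and then, are a little off and sometimes report something else, mostly with a low value. They report only what shows in the picture. A call takes as long as a camera call. They do not tell look-alikes from the thing itself.
- vision.spot_in(camera, thing): "bbox" ([left, top, right, bottom] in pixels, round what is visible of it).
The state is a dict: "time": time; "joint_positions": joint angles; "qd": joint speeds; "joint_torque": joint torques, N m; "position": TCP position; "tool_rot": TCP orientation; "ft_force": force on the tool from outside, world axes, zero at the start; "torque": the same for the moment, N m; "grip_width": opening from 0.0 (shut) to 1.0 (fully open); "grip_force": force on a finger pad.
Only numpy, scipy, OpenCV 4.12 (cv2) and the standard library are available. Lean on these libraries where they do the work, as an engineer would, in place of code of your own. Each camera call takes 0.05 s, during which the arm holds its last target. There are 200 camera calls.

## Working session

There is one attempt and no reset: what is moved stays moved. The work goes in short steps, Python scripts to look and compute and a tool call to move; the robot and the scene stay as the last step left them, time stands still between calls to the robot, and variables do not carry over. Pictures are saved under pics/ and viewed, at most 10 in all, crops included, and the job is handed in when it is done.

Besides the shell and the picture viewer there is one more tool, called as name(argument=value, ...) on one line, values as JSON. jog_arm: Moves the arm, as the interface text tells. Its arguments: {"type":"object","properties":{"increments":{"type":"array"},"grip_force":{"type":"number"}},"required":["increments"]}

```bash
mkdir -p pics
cat > h.py <<'E'
import numpy as np, cv2
from bench import ctrl, vision
from scipy.spatial.transform import Rotation as R
def und(im,u,v):
    x,y=(u-im['cx'])/im['fx'],(v-im['cy'])/im['fy']; a,b=x,y
    for _ in range(20):
        k=1+im['k1']*(a*a+b*b); a,b=x/k,y/k
    return a,b
def ray(im,u,v):
    E=np.array(im['extrinsics']); a,b=und(im,u,v)
    return -E[:3,:3].T@E[:3,3], E[:3,:3].T@np.array([a,b,1.])
def at_z(im,u,v,z):
    c,d=ray(im,u,v); return c+d*(z-c[2])/d[2]
def proj(im,p):
    E=np.array(im['extrinsics']); q=E[:3,:3]@np.array(p)+E[:3,3]; a,b=q[:2]/q[2]; k=1+im['k1']*(a*a+b*b)
    return np.array([im['fx']*a*k+im['cx'],im['fy']*b*k+im['cy']])
def tri(l):
    A=np.zeros((3,3));B=np.zeros(3)
    for im,u,v in l:
        c,d=ray(im,u,v); d=d/np.linalg.norm(d); P=np.eye(3)-np.outer(d,d); A+=P;B+=P@c
    return np.linalg.solve(A,B)
E
python3 - <<'E'
from h import *
for n in('scene','top'):
    im=vision.get_image(n); cv2.imwrite(f'pics/{n}1.png',im['color'])
    print(n,im['fx'],im['k1'],-np.array(im['extrinsics'])[:3,:3].T@np.array(im['extrinsics'])[:3,3])
    for t in('housing','hub_mouth','hasp','rack','drive_shaft','shaft_head','glue_bottle','spare_pulley','screwdriver'):
        try: print(t,[([round(x) for x in d['bbox']],round(d['conf'],2)) for d in vision.spot_in(n,t)][:3])
        except Exception as e: print(t,e)
print(ctrl.get_state())
E
```

```text
scene 423.4169333907781 -0.048502004801607594 [1.04952379 0.06425023 0.81282415]
housing [([142, 143, 254, 246], 0.62)]
hub_mouth [([141, 140, 257, 248], 0.69)]
hasp [([154, 140, 179, 165], 0.82)]
rack [([343, 182, 403, 245], 0.69), ([142, 144, 252, 249], 0.36)]
drive_shaft [([422, 208, 439, 228], 0.75), ([363, 187, 384, 213], 0.73)]
shaft_head [([363, 186, 386, 216], 0.73), ([426, 207, 436, 227], 0.46)]
glue_bottle [([327, 261, 362, 310], 0.96)]
spare_pulley [([142, 279, 180, 311], 0.62)]
screwdriver [([247, 249, 270, 349], 0.56), ([345, 182, 406, 243], 0.36)]
top 432.95022176397293 -0.012221686350052434 [0.55560491 0.0159589  1.15649924]
housing [([290, 194, 388, 270], 0.96)]
hub_mouth [([293, 192, 390, 271], 0.64)]
hasp [([208, 154, 229, 174], 0.21)]
rack [([167, 210, 220, 258], 0.94)]
drive_shaft [([185, 225, 201, 242], 0.77), ([140, 226, 153, 240], 0.4)]
shaft_head [([140, 226, 155, 234], 0.59), ([185, 228, 204, 241], 0.49)]
glue_bottle [([208, 150, 231, 173], 0.8)]
spare_pulley [([343, 142, 367, 168], 0.79)]
screwdriver [([276, 124, 287, 192], 0.81)]
{'time': 1.0, 'joint_positions': array([-1.18486291,  0.32100228, -0.07012922,  1.45050854,  0.02257077,
        1.37082023, -0.05687229]), 'qd': array([-0.00113336,  0.00114549, -0.00169508,  0.00053983,  0.00131241,
       -0.00127868,  0.00148379]), 'joint_torque': array([-4.36710416e-04, -4.91119444e+01, -4.03748397e-01, -3.12781370e+01,
       -6.36614556e-02,  3.36549932e-02,  3.69191457e-05]), 'position': array([0.23616094, 0.60558979, 0.19618097]), 'tool_rot': array([5.80606315e-01, 3.08745811e+00, 7.15237681e-05]), 'ft_force': array([-0.25979354, -0.09554522, -0.28075469]), 'torque': array([-0.01907738, -0.01742695,  0.00444489]), 'grip_force': 0.0, 'grip_width': 0.9967647356573328}
```

View pics/scene1.png

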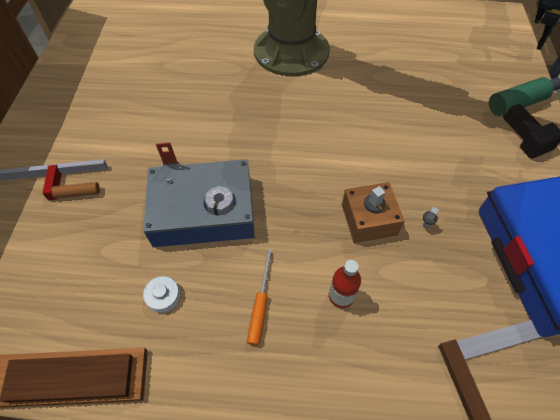

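View pics/top1.png

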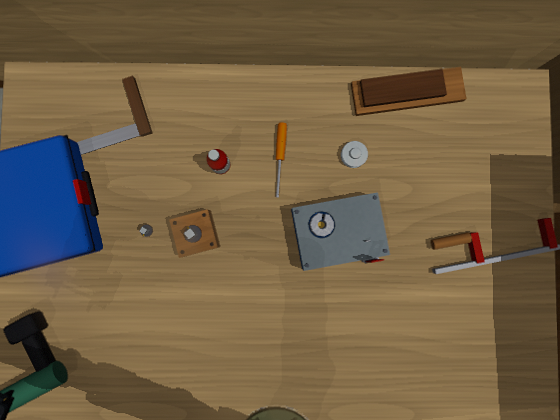

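Both pictures show the housing on the robot's right (top 290–388, 194–270), with the hasp upright on its near edge (top 372,260; scene 167,152). The rack with the shaft is at top (193,233), and the smaller decoy is at top (145,230).

Run:
```python
from h import *
t=cv2.imread('pics/top1.png');s=cv2.imread('pics/scene1.png')
def c(i,x,y,w,h,k): return cv2.resize(i[y:y+h,x:x+w],None,fx=k,fy=k,interpolation=cv2.INTER_CUBIC)
a=np.hstack([c(t,284,186,110,90,4),c(t,160,202,66,66,5)[:360][:, :330][:330]] if 0 else [c(t,284,186,110,90,4),cv2.copyMakeBorder(c(t,162,204,60,60,6),0,0,0,0,0)])
b=np.hstack([c(s,138,136,120,60,4)[:240],c(s,356,180,54,40,6)[:240,:320]])
w=max(a.shape[1],b.shape[1]);p=lambda i:cv2.copyMakeBorder(i,0,0,0,w-i.shape[1],0)
m=np.vstack([p(a),p(b)]);print(m.shape);cv2.imwrite('pics/m1.png',m)
im=vision.get_image('top');sc=vision.get_image('scene')
cs=[(292,206),(376,194),(388,259),(305,270)]
P=[at_z(im,u,v,.072) for u,v in cs]
for q in P: print(q.round(3))
print('ctr',np.mean(P,0).round(4),'yaw0',[np.degrees(np.arctan2(*(P[i]-P[j])[1::-1])).round(1) for i,j in((0,3),(1,2))],[np.degrees(np.arctan2(*(P[i]-P[j])[1::-1])).round(1)-90 for i,j in((0,1),(3,2))])
print('sh',at_z(im,193,233,.075),'mouth',at_z(im,322,224,.086),'rack',at_z(im,193.5,234,.05))
```

```text
(600, 800, 3)
[ 0.631 -0.035  0.072]
[ 0.663 -0.247  0.072]
[ 0.5   -0.277  0.072]
[ 0.471 -0.069  0.072]
ctr [ 0.5666 -0.1569  0.072 ] yaw0 [np.float64(11.9), np.float64(10.2)] [np.float64(8.700000000000003), np.float64(7.900000000000006)]
sh [0.56091575 0.2109798  0.075     ] mouth [ 0.58605103 -0.10911144  0.086     ] rack [0.55850963 0.21416412 0.05      ]
```

View pics/m1.png

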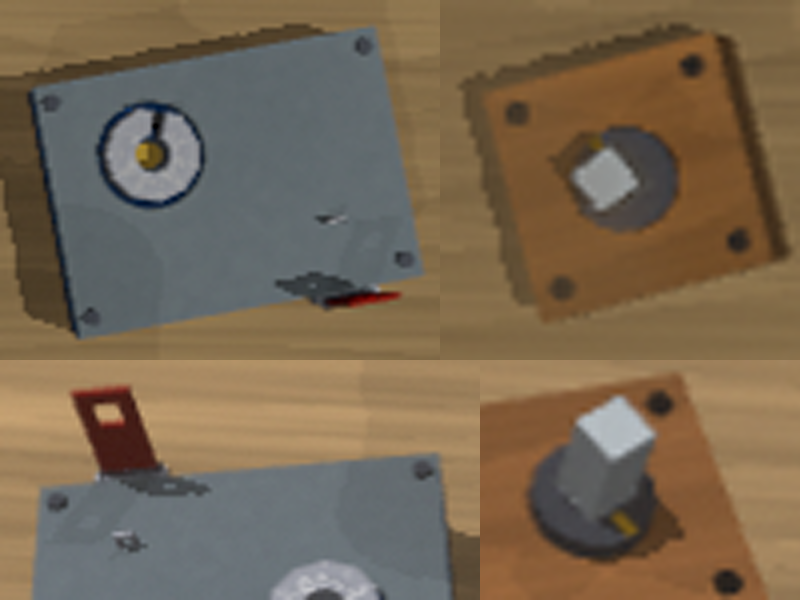

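The close-up shows the keyway pointing roughly straight up in the top view (top ≈323,215) and the shaft's yellow mark towards up-left (≈188,228). The staple is at (366,240). I'll compute poses and the first waypoints.

```bash
cat >> h.py <<'E'
def rot(yaw_y): # tool down, tool y axis at world angle yaw_y
    y=np.array([np.cos(yaw_y),np.sin(yaw_y),0]);z=np.array([0,0,-1.]);return np.c_[np.cross(y,z),y,z]
def plan(wps,start=None):
    """wps: list of (xyz m, tool-y angle deg); prints the row target for each call"""
    if start is None:
        s=ctrl.get_state();p,M=s['position'],R.from_rotvec(s['tool_rot']).as_matrix()
    else: p,M=np.array(start[0]),rot(np.radians(start[1]))
    for q,a in wps:
        N=rot(np.radians(a));d=M.T@(np.array(q)-p)*1000;w=R.from_matrix(M.T@N).as_rotvec()
        print('->',np.round(q,3),a,'t',d.round(1),np.linalg.norm(d).round(),'w',w.round(3),np.degrees(np.linalg.norm(w)).round(1));p,M=np.array(q),N
E
python3 - <<'E'
from h import *
from scipy.optimize import least_squares
top=vision.get_image('top');sc=vision.get_image('scene')
f=lambda x,y,ox,oy,k:((x+.5)/k+ox-.5,(y+.5)/k+oy-.5)
T=lambda x,y:f(x,y,284,186,4); S=lambda x,y:f(x,y-360,138,136,4)
K=lambda x,y:f(x-440,y,162,204,6)
obs=[((80,110,72),T(32,90)),((80,-110,72),T(375,28)),((-80,-110,72),T(422,270)),((-80,110,72),T(78,338)),((25,45,86),T(151,155)),((-35,-60,82),T(331,217))]
def W(h,p): c,s=np.cos(h[2]),np.sin(h[2]);return np.array([h[0]+(c*p[0]-s*p[1])/1e3,h[1]+(s*p[0]+c*p[1])/1e3,p[2]/1e3])
ob2=[((-80,-110,72),S(40,488)),((-80,110,72),S(437,453)),((-35,-60,80),S(127,540))]
r=least_squares(lambda h:np.r_[tuple(proj(top,W(h,p))-u for p,u in obs)+tuple(proj(sc,W(h,p))-u for p,u in ob2)],[.567,-.157,.17],loss='soft_l1')
h=r.x;print('housing',h,np.degrees(h[2]),r.fun.reshape(-1,2).round(1).tolist())
print('mouth',W(h,(25,45,86)),at_z(top,*T(151,155),.086),'hinge',W(h,(-80,-60,72)))
for th in (1.3,1.5,1.7,1.9): print(th,proj(sc,W(h,(-80+70*np.cos(th),-60,72+70*np.sin(th)))))
print('hasp end px',S(101,390))
b=at_z(top,*T(152,154),.086)
for q in ((157,113),(157,125)): k=at_z(top,*T(*q),.086);print('keyway',np.degrees(np.arctan2(*(k-b)[1::-1])),np.linalg.norm(k-b))
hc=[at_z(top,*K(*q),.112) for q in((600,145),(638,180),(607,212),(572,182))];m=np.mean(hc,0)
print('head',m,[np.degrees(np.arctan2(*(hc[i]-hc[j])[1::-1])).round(1) for i,j in((0,1),(3,2),(0,3),(1,2))])
col=at_z(top,*K(625,178),.072);mk=at_z(top,*K(593,143),.072);print('collar',col,np.degrees(np.arctan2(*(mk-m)[1::-1])))
y=np.degrees(h[2])-90
P=lambda r,z:W(h,(-80+r,-60,72+z))
plan([((.36,.46,.25),68.7-30),((.47,.29,.25),9),((.50,.09,.25),-25),((.46,-.10,.25),-60),(P(-60,130),y),(P(-60,42),y)])
E
```

```text
housing [ 0.56930575 -0.15635614  0.19177092] 10.987664388826028 [[-0.4, -0.5], [-0.7, -0.7], [0.0, 1.3], [-0.1, 0.5], [-0.1, -0.1], [0.7, 0.6], [-0.2, 0.4], [0.3, 0.4], [-0.7, -0.2]]
mouth [ 0.58527056 -0.10741613  0.086     ] [ 0.58510806 -0.10756332  0.086     ] hinge [ 0.50220815 -0.23050404  0.072     ]
1.3 [162.47862468 153.06951132]
1.5 [162.48178852 147.13972606]
1.7 [162.81212274 142.09660643]
1.9 [163.44478455 138.15419637]
hasp end px (162.875, 143.125)
keyway -6.80484327590047 0.0256254419867858
keyway -9.634275590084776 0.01825582562706682
head [0.55934864 0.21397006 0.112     ] [np.float64(48.2), np.float64(50.2), np.float64(-36.1), np.float64(-43.2)]
collar [0.56029415 0.21295981 0.072     ] 39.33736350364274
-> [0.36 0.46 0.25] 38.7 t [-168.2  -90.7  -53.8] 199.0 w [0.    0.    0.524] 30.0
-> [0.47 0.29 0.25] 9 t [-201.4  -20.4    0. ] 202.0 w [0.    0.    0.518] 29.7
-> [0.5  0.09 0.25] -25 t [-202.2   -1.7    0. ] 202.0 w [0.    0.    0.593] 34.0
-> [ 0.46 -0.1   0.25] -60 t [-189.1   44.     0. ] 194.0 w [0.    0.    0.611] 35.0
-> [ 0.443 -0.242  0.202] -79.01233561117397 t [-85.4 114.6  48. ] 151.0 w [0.    0.    0.332] 19.0
-> [ 0.443 -0.242  0.114] -79.01233561117397 t [ 0.  0. 88.] 88.0 w [0. 0. 0.] 0.0
```

jog_arm(increments=[{"tx":-168,"ty":-91,"tz":-54,"wz":0.524,"gripper":0},{"tx":-168,"ty":-91,"tz":-54,"wz":0.524,"gripper":0},{"tx":-168,"ty":-91,"tz":-54,"wz":0.524,"gripper":0},{"tx":-168,"ty":-91,"tz":-54,"wz":0.524,"gripper":0},{"tx":-168,"ty":-91,"tz":-54,"wz":0.524,"gripper":0}])

```text
validation failed for argument at $.in...
```

jog_arm(increments=[{"tx":-201,"ty":-20,"tz":0,"wz":0.518,"gripper":0},{"tx":-201,"ty":-20,"tz":0,"wz":0.518,"gripper":0},{"tx":-201,"ty":-20,"tz":0,"wz":0.518,"gripper":0},{"tx":-201,"ty":-20,"tz":0,"wz":0.518,"gripper":0},{"tx":-201,"ty":-20,"tz":0,"wz":0.518,"gripper":0}])

```text
validation failed for argument at $.in...
```

jog_arm(increments=[{"tx":-202,"ty":-2,"tz":0,"wz":0.593,"gripper":0},{"tx":-202,"ty":-2,"tz":0,"wz":0.593,"gripper":0},{"tx":-202,"ty":-2,"tz":0,"wz":0.593,"gripper":0},{"tx":-202,"ty":-2,"tz":0,"wz":0.593,"gripper":0},{"tx":-202,"ty":-2,"tz":0,"wz":0.593,"gripper":0}])

```text
validation failed for argument at $.in...
```

jog_arm(increments=[{"tx":-189,"ty":44,"tz":0,"wz":0.611,"gripper":0},{"tx":-189,"ty":44,"tz":0,"wz":0.611,"gripper":0},{"tx":-189,"ty":44,"tz":0,"wz":0.611,"gripper":0},{"tx":-189,"ty":44,"tz":0,"wz":0.611,"gripper":0},{"tx":-189,"ty":44,"tz":0,"wz":0.611,"gripper":0}])

```text
validation failed for argument at $.in...
```

jog_arm(increments=[{"tx":-168,"ty":-91,"tz":-54,"wx":0,"wy":0,"wz":0.524,"gripper":0},{"tx":-168,"ty":-91,"tz":-54,"wx":0,"wy":0,"wz":0.524,"gripper":0},{"tx":-168,"ty":-91,"tz":-54,"wx":0,"wy":0,"wz":0.524,"gripper":0},{"tx":-168,"ty":-91,"tz":-54,"wx":0,"wy":0,"wz":0.524,"gripper":0},{"tx":-168,"ty":-91,"tz":-54,"wx":0,"wy":0,"wz":0.524,"gripper":0}])

```text
time: 1.62
position: [0.3626, 0.4568, 0.2516]
tool_rot: [1.372, 2.824, 0.002]
ft_force: [1.3, -0.1, 0.9]
grip_width: 0.708
grip_force: 0.0
```

jog_arm(increments=[{"tx":-201,"ty":-20,"tz":0,"wx":0,"wy":0,"wz":0.518,"gripper":0},{"tx":-201,"ty":-20,"tz":0,"wx":0,"wy":0,"wz":0.518,"gripper":0},{"tx":-201,"ty":-20,"tz":0,"wx":0,"wy":0,"wz":0.518,"gripper":0},{"tx":-201,"ty":-20,"tz":0,"wx":0,"wy":0,"wz":0.518,"gripper":0},{"tx":-201,"ty":-20,"tz":0,"wx":0,"wy":0,"wz":0.518,"gripper":0}])

```text
time: 2.03
position: [0.4712, 0.2872, 0.2506]
tool_rot: [2.049, 2.38, 0.001]
ft_force: [1.4, 0.4, -0.2]
grip_width: 0.323
grip_force: 0.0
```

jog_arm(increments=[{"tx":-202,"ty":-2,"tz":0,"wx":0,"wy":0,"wz":0.593,"gripper":0},{"tx":-202,"ty":-2,"tz":0,"wx":0,"wy":0,"wz":0.593,"gripper":0},{"tx":-202,"ty":-2,"tz":0,"wx":0,"wy":0,"wz":0.593,"gripper":0},{"tx":-202,"ty":-2,"tz":0,"wx":0,"wy":0,"wz":0.593,"gripper":0},{"tx":-202,"ty":-2,"tz":0,"wx":0,"wy":0,"wz":0.593,"gripper":0}])

```text
time: 2.45
position: [0.4994, 0.0872, 0.2506]
tool_rot: [2.656, 1.678, 0.001]
ft_force: [0.8, -0.3, 0.0]
grip_width: 0.019
grip_force: 0.0
```

jog_arm(increments=[{"tx":-189,"ty":44,"tz":0,"wx":0,"wy":0,"wz":0.611,"gripper":0},{"tx":-189,"ty":44,"tz":0,"wx":0,"wy":0,"wz":0.611,"gripper":0},{"tx":-189,"ty":44,"tz":0,"wx":0,"wy":0,"wz":0.611,"gripper":0},{"tx":-189,"ty":44,"tz":0,"wx":0,"wy":0,"wz":0.611,"gripper":0},{"tx":-189,"ty":44,"tz":0,"wx":0,"wy":0,"wz":0.611,"gripper":0}])

```text
time: 2.87
position: [0.458, -0.104, 0.2506]
tool_rot: [3.038, 0.797, 0.002]
ft_force: [0.5, -0.9, -1.3]
grip_width: 0.006
grip_force: 0.0
```

jog_arm(increments=[{"tx":-85,"ty":115,"tz":48,"wx":0,"wy":0,"wz":0.332,"gripper":0},{"tx":-85,"ty":115,"tz":48,"wx":0,"wy":0,"wz":0.332,"gripper":0},{"tx":-85,"ty":115,"tz":48,"wx":0,"wy":0,"wz":0.332,"gripper":0},{"tx":-85,"ty":115,"tz":48,"wx":0,"wy":0,"wz":0.332,"gripper":0},{"tx":-85,"ty":115,"tz":48,"wx":0,"wy":0,"wz":0.332,"gripper":0}])

```text
time: 3.28
position: [0.4399, -0.2478, 0.201]
tool_rot: [3.127, 0.285, -0.004]
ft_force: [-0.1, -0.3, -0.8]
grip_width: 0.006
grip_force: 0.0
```

Run:
```python
from h import *
def W(p,h=(.5693,-.1564,.1918)): c,s=np.cos(h[2]),np.sin(h[2]);return np.array([h[0]+(c*p[0]-s*p[1])/1e3,h[1]+(s*p[0]+c*p[1])/1e3,p[2]/1e3])
P=lambda r,z:W((-80+r,-60,72+z))
plan([(P(-60,42),-79),(P(20,42),-79),(P(28,20),-79),(P(28,3),-79)])
```

```text
-> [ 0.443 -0.242  0.114] -79 t [ 4.6 -5.2 87. ] 87.0 w [ 0.002  0.003 -0.01 ] 0.6
-> [ 0.522 -0.227  0.114] -79 t [80.  0.  0.] 80.0 w [0. 0. 0.] 0.0
-> [ 0.53  -0.225  0.092] -79 t [ 8.  0. 22.] 23.0 w [0. 0. 0.] 0.0
-> [ 0.53  -0.225  0.075] -79 t [ 0.  0. 17.] 17.0 w [0. 0. 0.] 0.0
```

jog_arm(increments=[{"tx":0,"ty":0,"tz":35,"wx":0,"wy":0,"wz":0,"gripper":0},{"tx":0,"ty":0,"tz":70,"wx":0,"wy":0,"wz":0,"gripper":0},{"tx":0,"ty":0,"tz":87,"wx":0,"wy":0,"wz":0,"gripper":0},{"tx":0,"ty":0,"tz":87,"wx":0,"wy":0,"wz":0,"gripper":0},{"tx":0,"ty":0,"tz":87,"wx":0,"wy":0,"wz":0,"gripper":0}])

```text
time: 3.7
position: [0.4431, -0.2408, 0.1151]
tool_rot: [-3.127, -0.302, 0.002]
ft_force: [-0.2, -0.6, -0.5]
grip_width: 0.003
grip_force: 0.0
```

jog_arm(increments=[{"tx":18,"ty":0,"tz":0,"wx":0,"wy":0,"wz":0,"gripper":0},{"tx":36,"ty":0,"tz":0,"wx":0,"wy":0,"wz":0,"gripper":0},{"tx":52,"ty":0,"tz":0,"wx":0,"wy":0,"wz":0,"gripper":0},{"tx":66,"ty":0,"tz":0,"wx":0,"wy":0,"wz":0,"gripper":0},{"tx":80,"ty":0,"tz":0,"wx":0,"wy":0,"wz":0,"gripper":0}])

```text
time: 4.12
position: [0.5245, -0.2259, 0.1177]
tool_rot: [3.126, 0.303, 0.006]
ft_force: [0.3, -0.5, -0.1]
grip_width: 0.001
grip_force: 0.0
```

jog_arm(increments=[{"tx":4,"ty":0,"tz":6,"wx":0,"wy":0,"wz":0,"gripper":0},{"tx":8,"ty":0,"tz":12,"wx":0,"wy":0,"wz":0,"gripper":0},{"tx":8,"ty":0,"tz":18,"wx":0,"wy":0,"wz":0,"gripper":0},{"tx":8,"ty":0,"tz":25,"wx":0,"wy":0,"wz":0,"gripper":0},{"tx":8,"ty":0,"tz":30,"wx":0,"wy":0,"wz":0,"gripper":0}])

```text
time: 4.53
position: [0.5285, -0.2248, 0.0843]
tool_rot: [-3.127, -0.3, 0.002]
ft_force: [0.0, -0.9, -0.5]
grip_width: 0.002
grip_force: 0.0
```

Run:
```python
from h import *
im=vision.get_image('scene');c=im['color'][120:230,120:270];cv2.imwrite('pics/s2.png',cv2.resize(c,None,fx=4,fy=4,interpolation=cv2.INTER_CUBIC))
s=ctrl.get_state();print(s['position'],s['tool_rot'],s['ft_force'])
```

```text
[ 0.52791218 -0.22454607  0.08338545] [-3.12615984 -0.29937726  0.00362157] [-1.27556261 -0.05036326 -1.08294499]
```

View pics/s2.png

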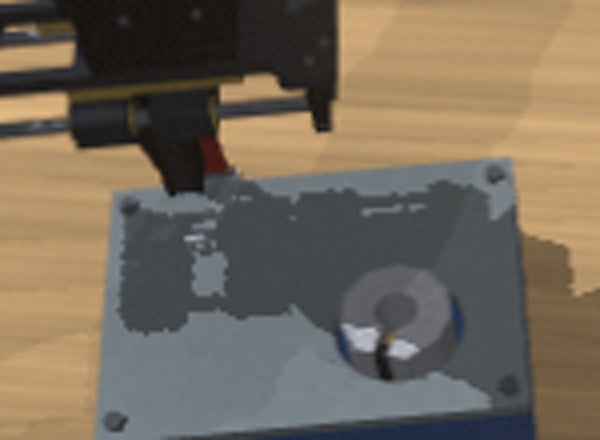

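The hasp (red, at crop 212,155) still seems to stand beside or behind the finger. I'll check this against the projected geometry.

Run:
```python
from h import *
def W(p,h=(.5693,-.1564,.1918)): c,s=np.cos(h[2]),np.sin(h[2]);return np.array([h[0]+(c*p[0]-s*p[1])/1e3,h[1]+(s*p[0]+c*p[1])/1e3,p[2]/1e3])
im=vision.get_image('scene');q=lambda p:((proj(im,p)-[120,120])*4).round()
s=ctrl.get_state();p=s['position'];h=W((0,0,0));c,sn=np.cos(.1918),np.sin(.1918);d=p-h;print('tcp in housing',(c*d[0]+sn*d[1])*1e3,(-sn*d[0]+c*d[1])*1e3,p[2],'px',q(p))
for th in(.4,.8,1.2,1.6,2): print(th,[q(W((-80+70*np.cos(th),-60+w,72+70*np.sin(th)))) for w in(-15,15)])
print('base',[q(W((-80,-60+w,72))) for w in(-15,15)])
t=vision.get_image('top')
a=cv2.resize(t['color'][190:290,330:430],None,fx=4,fy=4,interpolation=cv2.INTER_CUBIC);b=cv2.resize(im['color'][120:220,130:230],None,fx=4,fy=4,interpolation=cv2.INTER_CUBIC)
b=cv2.convertScaleAbs(b,alpha=1.8);cv2.imwrite('pics/m3.png',np.hstack([a,b]))
```

```text
tcp in housing -53.42431594754976 -59.08516460560624 0.08395797798526114 px [196. 209.]
0.4 [array([156., 253.]), array([214., 248.])]
0.8 [array([146., 202.]), array([205., 197.])]
1.2 [array([141., 148.]), array([200., 143.])]
1.6 [array([141., 101.]), array([199.,  95.])]
2 [array([147.,  69.]), array([204.,  64.])]
base [array([173., 186.]), array([228., 182.])]
```

View pics/m3.png

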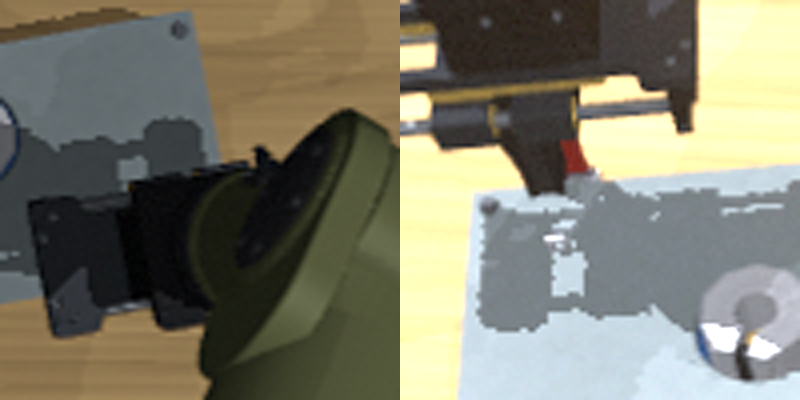

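Run:
```python
from h import *
im=cv2.imread('pics/s2.png')[2::4,2::4]
for v in range(34,60): print(v+120,' '.join('%02d%02d%02d'%tuple(int(x)//3 for x in im[v,u][::-1]) for u in range(38,64,1)))
```

```text
154 090707 090909 101009 100909 101009 100909 100909 101010 100909 101009 100808 111009 150908 150908 160908 201210 463525 705740 675539 675539 675539 675539 675439 675538 675439 665438
155 090807 100909 100909 090908 100908 090808 080707 090807 090707 090807 080606 120806 220807 220706 220806 230907 352417 675439 655439 665438 665439 675439 665438 665439 665438 675539
156 080706 090807 100808 090808 100908 100908 080807 080705 080605 090707 070605 090604 200806 240807 230807 230706 261309 524028 645237 635236 645237 635237 645237 645237 645237 655338
157 080706 090807 100908 100807 090706 100908 100908 080706 080806 080707 090705 090705 160706 230806 230807 230807 261209 443223 625136 615036 615036 615036 615036 615036 615035 615035
158 080605 080706 090808 100808 090807 100808 090908 090807 090706 080806 080605 080605 120907 240907 230806 230908 241008 342316 635137 615035 614935 615036 614935 605035 594934 594934
159 090807 080706 090806 090808 100908 100908 090907 100907 080706 080706 080706 080706 090706 210806 230806 230806 230807 271410 503727 645237 625136 625136 625136 62513
[... 3035 characters left out ...]
28 222425 222324 222425 252627 363941 384043 384143 384144 394144 363941 232526 222425 222324 222425 222425 222425 232425 222425 222325 232425
177 252627 252628 252627 252628 252728 242627 222425 222425 222425 232526 272931 272931 282931 272830 262830 242627 222425 232425 222425 222324 222325 222325 222425 222425 222425 232425
178 252628 252728 252728 252628 242627 232425 222425 222425 252728 303133 323335 353638 353638 242526 242526 222424 222325 222424 222425 222425 222424 222424 222425 222425 222324 222425
179 252727 242627 252627 242627 222425 222425 222324 252728 505053 555559 555558 484851 434447 292931 242627 232526 222425 222424 232425 222424 212324 222425 222425 222324 222425 222424
```

jog_arm(increments=[{"tx":0,"ty":0,"tz":-40,"wx":0,"wy":0,"wz":0,"gripper":0},{"tx":0,"ty":0,"tz":-80,"wx":0,"wy":0,"wz":0,"gripper":0},{"tx":0,"ty":0,"tz":-115,"wx":0,"wy":0,"wz":0,"gripper":0},{"tx":0,"ty":0,"tz":-115,"wx":0,"wy":0,"wz":0,"gripper":0},{"tx":0,"ty":0,"tz":-115,"wx":0,"wy":0,"wz":0,"gripper":0}])

```text
time: 5.1
position: [0.531, -0.2256, 0.2029]
tool_rot: [3.126, 0.3, 0.009]
ft_force: [-1.1, -0.2, -0.7]
grip_width: 0.003
grip_force: 0.0
```

Run:
```python
from h import *
im=vision.get_image('scene');s=ctrl.get_state();print(s['position'],'tcp px',(proj(im,s['position'])-[120,60])*4)
cv2.imwrite('pics/s4.png',cv2.resize(im['color'][60:210,120:270],None,fx=4,fy=4,interpolation=cv2.INTER_CUBIC))
print('hyp r of tip in the last picture',at_z(im,166,167.5,.0834))
```

```text
[ 0.52979138 -0.22484137  0.20083319] tcp px [138.96205159 305.58844717]
hyp r of tip in the last picture [ 0.51534232 -0.2341599   0.0834    ]
```

View pics/s4.png

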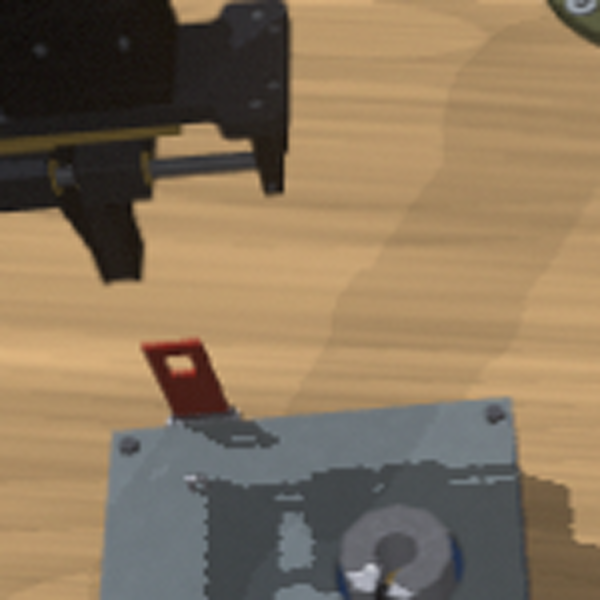

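The hasp is still upright at about 1.56 rad (crop 172,342). The real fingertip shows at crop (125,282), about 20 mm above the projected TCP at (139,306), so the fingers passed over the top. I'll go back and push lower.

jog_arm(increments=[{"tx":-40,"ty":0,"tz":0,"wx":0,"wy":0,"wz":0,"gripper":0},{"tx":-80,"ty":0,"tz":0,"wx":0,"wy":0,"wz":0,"gripper":0},{"tx":-88,"ty":0,"tz":0,"wx":0,"wy":0,"wz":0,"gripper":0},{"tx":-88,"ty":0,"tz":40,"wx":0,"wy":0,"wz":0,"gripper":0},{"tx":-88,"ty":0,"tz":80,"wx":0,"wy":0,"wz":0,"gripper":0}])

```text
time: 5.57
position: [0.4438, -0.2418, 0.1202]
tool_rot: [-3.127, -0.299, -0.009]
ft_force: [0.9, 0.9, -0.6]
grip_width: 0.006
grip_force: 0.0
```

jog_arm(increments=[{"tx":0,"ty":0,"tz":29,"wx":0,"wy":0,"wz":0,"gripper":0},{"tx":0,"ty":0,"tz":29,"wx":0,"wy":0,"wz":0,"gripper":0},{"tx":15,"ty":0,"tz":29,"wx":0,"wy":0,"wz":0,"gripper":0},{"tx":30,"ty":0,"tz":29,"wx":0,"wy":0,"wz":0,"gripper":0},{"tx":45,"ty":0,"tz":29,"wx":0,"wy":0,"wz":0,"gripper":0}])

```text
time: 5.98
position: [0.488, -0.2329, 0.0919]
tool_rot: [-3.127, -0.3, -0.0]
ft_force: [0.5, -0.3, 0.1]
grip_width: 0.006
grip_force: 0.0
```

jog_arm(increments=[{"tx":10,"ty":0,"tz":0,"wx":0,"wy":0,"wz":0,"gripper":0},{"tx":20,"ty":0,"tz":0,"wx":0,"wy":0,"wz":0,"gripper":0},{"tx":30,"ty":0,"tz":0,"wx":0,"wy":0,"wz":0,"gripper":0},{"tx":38,"ty":0,"tz":0,"wx":0,"wy":0,"wz":0,"gripper":0},{"tx":40,"ty":0,"tz":0,"wx":0,"wy":0,"wz":0,"gripper":0}])

```text
time: 6.4
position: [0.5281, -0.2248, 0.0913]
tool_rot: [3.127, 0.302, 0.001]
ft_force: [-0.9, 0.3, 0.1]
grip_width: 0.006
grip_force: 0.6
```

Run:
```python
from h import *
im=vision.get_image('scene');s=ctrl.get_state();print(s['position'],s['ft_force'],'tcp px',(proj(im,s['position'])-[120,120])*4)
cv2.imwrite('pics/s5.png',cv2.resize(im['color'][120:220,120:270],None,fx=4,fy=4,interpolation=cv2.INTER_CUBIC))
```

```text
[ 0.527716   -0.2249383   0.09126166] [-0.19108162 -0.44848453  0.25900732] tcp px [192.18741152 200.60735381]
```

View pics/s5.png

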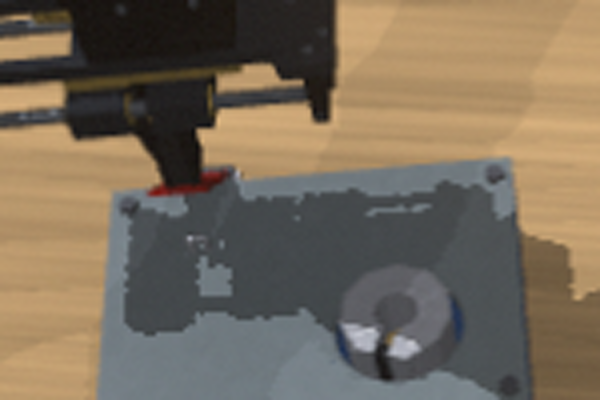

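The hasp is now pushed over to about 0.85 rad (red sliver at crop 150–225, 185) with the finger on top. I'll press down.

jog_arm(increments=[{"tx":2,"ty":0,"tz":5,"wx":0,"wy":0,"wz":0,"gripper":0},{"tx":2,"ty":0,"tz":10,"wx":0,"wy":0,"wz":0,"gripper":0},{"tx":2,"ty":0,"tz":14,"wx":0,"wy":0,"wz":0,"gripper":0},{"tx":2,"ty":0,"tz":16,"wx":0,"wy":0,"wz":0,"gripper":0},{"tx":2,"ty":0,"tz":17,"wx":0,"wy":0,"wz":0,"gripper":0}])

```text
time: 6.87
position: [0.5282, -0.2248, 0.0737]
tool_rot: [-3.127, -0.3, 0.001]
ft_force: [0.2, 0.3, 1.0]
grip_width: 0.005
grip_force: 0.5
```

jog_arm(increments=[{"tx":0,"ty":0,"tz":2,"wx":0,"wy":0,"wz":0,"gripper":0},{"tx":0,"ty":0,"tz":4,"wx":0,"wy":0,"wz":0,"gripper":0},{"tx":0,"ty":0,"tz":6,"wx":0,"wy":0,"wz":0,"gripper":0},{"tx":0,"ty":0,"tz":8,"wx":0,"wy":0,"wz":0,"gripper":0},{"tx":0,"ty":0,"tz":9,"wx":0,"wy":0,"wz":0,"gripper":0}])

```text
time: 7.28
position: [0.5286, -0.2248, 0.0649]
tool_rot: [-3.127, -0.301, -0.0]
ft_force: [0.5, 0.4, 0.6]
grip_width: 0.008
grip_force: 0.5
```

jog_arm(increments=[{"tx":0,"ty":0,"tz":1.5,"wx":0,"wy":0,"wz":0,"gripper":0},{"tx":0,"ty":0,"tz":3,"wx":0,"wy":0,"wz":0,"gripper":0},{"tx":0,"ty":0,"tz":4,"wx":0,"wy":0,"wz":0,"gripper":0},{"tx":0,"ty":0,"tz":5,"wx":0,"wy":0,"wz":0,"gripper":0},{"tx":0,"ty":0,"tz":6,"wx":0,"wy":0,"wz":0,"gripper":0}])

```text
time: 7.7
position: [0.5287, -0.2248, 0.0591]
tool_rot: [-3.127, -0.301, -0.0]
ft_force: [-0.0, 0.7, 1.0]
grip_width: 0.005
grip_force: 0.6
```

jog_arm(increments=[{"tx":0,"ty":0,"tz":1,"wx":0,"wy":0,"wz":0,"gripper":0},{"tx":0,"ty":0,"tz":2,"wx":0,"wy":0,"wz":0,"gripper":0},{"tx":0,"ty":0,"tz":3,"wx":0,"wy":0,"wz":0,"gripper":0},{"tx":0,"ty":0,"tz":4,"wx":0,"wy":0,"wz":0,"gripper":0},{"tx":0,"ty":0,"tz":4,"wx":0,"wy":0,"wz":0,"gripper":0}])

```text
time: 8.12
position: [0.5285, -0.2248, 0.0549]
tool_rot: [-3.127, -0.301, 0.0]
ft_force: [0.8, 0.4, 0.3]
grip_width: 0.006
grip_force: 0.3
```

Run:
```python
from h import *
im=vision.get_image('scene');c=im['color'].astype(int);b,g,r=c[...,0],c[...,1],c[...,2]
red=(r>40)&(r>1.8*g);red[:,:140]=0;red[:,200:]=0;red[:130]=0;red[230:]=0
for v in range(156,186): print(v,''.join('R' if red[v,u] else '#' if c[v,u].max()<45 else '+' if c[v,u].max()<90 else '.' for u in range(145,200)))
print(proj(im,ctrl.get_state()['position']))
```

```text
156 #####++####++##################.+++++++++++++++++++++++
157 ++#+++++++#++#++###############.+++++++++++++++++++++++
158 ++++++++++++++++###############.+++++++++++++..........
159 ++++++++++#+++++###############+++.....................
160 ++++#######+++++###############++......................
161 ###########+++##################+......................
162 ############+####################......................
163 ############+####################......................
164 ############################RRRR+......................
165 ############++##############RRRR+......................
166 ++++++........+#############RRRR+............++++++++++
167 ...............##############RRR++.....+....+++++++++++
168 ................#############RRR++++++++++..+++++++++++
169 ................+############RRR+++++++++++++++++++++++
170 .....+++++.......+###########RRR+++++++++++++++++++++++
171 ....++++++.......+###########RRR+++++++++++++++++++++++
172 ....++++++.+...+++R##########RRR+++++++++++.+++++++++++
173 ...+++++++++++++++R##########RRR+++++++++++++++++++++++
174 ...+++++++++++++++RR#########RRR+++++++++++++++++++++++
175 ...+++++++++++++++RR#########RRR+++++++++++++++++++++++
176 ...++++++++++++++RRRR#####R##RR++++++++++++++++++++++++
177 ...++++++++++++++RRRRRRRRRRRRRR++++++++++++++++++++++++
178 ...++++++++++++++RRRRRR+++++RRR++++++++++++++++++++++++
179 ...++++++++++++++RRRR.....++RRR++++++++++++++++++++++++
180 ...++++++++++++++RRRR+.++++RRRR++++++++++++++++++++++++
181 ...++++++++++++++RRRR+++..+RRRR++++++++++++++++++++++++
182 ...++++++++++++++RRRR++++++RRRR++++++++++++++++++++++++
183 ...++++++++++++++RRRR+++.++RRRR++++++++++++++++++++++++
184 ..++++++++++++++RRRRRRRRRRRRRRR++++++++++++++++++++++++
185 ..++++++++++++++RRRRRRRRRRRRRRR++++++++++++++++++++++++
[171.79113119 180.34212321]
```

jog_arm(increments=[{"tx":0,"ty":0,"tz":1,"wx":0,"wy":0,"wz":0,"gripper":0},{"tx":0,"ty":0,"tz":2,"wx":0,"wy":0,"wz":0,"gripper":0},{"tx":0,"ty":0,"tz":2.5,"wx":0,"wy":0,"wz":0,"gripper":0},{"tx":0,"ty":0,"tz":3,"wx":0,"wy":0,"wz":0,"gripper":0},{"tx":0,"ty":0,"tz":3,"wx":0,"wy":0,"wz":0,"gripper":0}])

```text
time: 8.58
position: [0.5287, -0.2248, 0.0521]
tool_rot: [-3.127, -0.301, -0.0]
ft_force: [1.2, -0.2, 1.5]
grip_width: 0.005
grip_force: 0.4
```

Run:
```python
from h import *
def W(p,h=(.5693,-.1564,.1918)): c,s=np.cos(h[2]),np.sin(h[2]);return np.array([h[0]+(c*p[0]-s*p[1])/1e3,h[1]+(s*p[0]+c*p[1])/1e3,p[2]/1e3])
im=vision.get_image('scene');c=im['color'].astype(int);b,g,r=c[...,0],c[...,1],c[...,2]
red=(r>40)&(r>1.8*g);red[:,:140]=0;red[:,200:]=0;red[:130]=0;red[230:]=0
v,u=np.nonzero(red);print('red max row',v.max(),u[v==v.max()])
for th in(0,.1,.2,.3,.4): print(th,proj(im,W((-80+72*np.cos(th)-3*np.sin(th),-60,72+72*np.sin(th)+3))))
```

```text
red max row 189 [162 163 164 165 166 167 168 169]
0 [168.7872719  192.19597324]
0.1 [168.0125914  190.01436385]
0.2 [167.24773429 187.54340766]
0.3 [166.50191315 184.80665632]
0.4 [165.7843883  181.83209651]
```

jog_arm(increments=[{"tx":0,"ty":0,"tz":0.7,"wx":0,"wy":0,"wz":0,"gripper":0},{"tx":0,"ty":0,"tz":1.4,"wx":0,"wy":0,"wz":0,"gripper":0},{"tx":0,"ty":0,"tz":2,"wx":0,"wy":0,"wz":0,"gripper":0},{"tx":0,"ty":0,"tz":2.5,"wx":0,"wy":0,"wz":0,"gripper":0},{"tx":0,"ty":0,"tz":2.5,"wx":0,"wy":0,"wz":0,"gripper":0}])

```text
time: 9.05
position: [0.5286, -0.2249, 0.0496]
tool_rot: [-3.127, -0.301, -0.0]
ft_force: [1.1, -0.7, -0.1]
grip_width: 0.008
grip_force: 0.4
```

jog_arm(increments=[{"tx":0,"ty":0,"tz":0.7,"wx":0,"wy":0,"wz":0,"gripper":0},{"tx":0,"ty":0,"tz":1.4,"wx":0,"wy":0,"wz":0,"gripper":0},{"tx":0,"ty":0,"tz":2,"wx":0,"wy":0,"wz":0,"gripper":0},{"tx":0,"ty":0,"tz":2,"wx":0,"wy":0,"wz":0,"gripper":0},{"tx":0,"ty":0,"tz":2,"wx":0,"wy":0,"wz":0,"gripper":0}])

```text
time: 9.47
position: [0.5287, -0.2249, 0.0489]
tool_rot: [-3.126, -0.301, -0.001]
ft_force: [-2.3, 1.7, 10.0]
grip_width: 0.001
grip_force: 5.0
```

jog_arm(increments=[{"tx":0,"ty":0,"tz":-20,"wx":0,"wy":0,"wz":0,"gripper":0},{"tx":0,"ty":0,"tz":-60,"wx":0,"wy":0,"wz":0,"gripper":0},{"tx":0,"ty":0,"tz":-100,"wx":0,"wy":0,"wz":0,"gripper":0},{"tx":0,"ty":0,"tz":-140,"wx":0,"wy":0,"wz":0,"gripper":0.7},{"tx":0,"ty":0,"tz":-160,"wx":0,"wy":0,"wz":0,"gripper":0.7}])

```text
time: 9.88
position: [0.5298, -0.2262, 0.2123]
tool_rot: [3.126, 0.299, 0.008]
ft_force: [0.8, -1.0, 1.2]
grip_width: 0.089
grip_force: 0.0
```

```bash
cat > fit.py <<'E'
from h import *
from scipy.optimize import least_squares
t=vision.get_image('top');im=vision.get_image('scene')
K=8
def blob(i,box,lo):
    x,y,X,Y=box;g=cv2.cvtColor(i['color'],cv2.COLOR_BGR2GRAY)[y:Y,x:X];g=cv2.resize(g,None,fx=K,fy=K,interpolation=cv2.INTER_CUBIC)
    m=(g>lo).astype(np.uint8);c=max(cv2.findContours(m,0,2)[0],key=cv2.contourArea)[:,0]
    return (c+.5)/K-.5+[x,y]
C=blob(t,(180,222,208,248),140);W=np.array([at_z(t,u,v,.112)[:2] for u,v in C],np.float32)
r=cv2.minAreaRect(W*1000);print('top head',r)
C=blob(im,(365,180,392,205),150);W=np.array([at_z(im,u,v,.112)[:2] for u,v in C],np.float32)
print('scene head',cv2.minAreaRect(W*1000))
c=im['color'].astype(int);red=(c[...,2]>40)&(c[...,2]>1.8*c[...,1]);red[:,:140]=0;red[:,200:]=0;red[:130]=0;red[230:]=0;v,u=np.nonzero(red);print('hasp rows',v.min(),v.max())
# keyway dark pixels and yellow marks on the top picture
h=cv2.resize(t['color'],None,fx=K,fy=K,interpolation=cv2.INTER_CUBIC).astype(int)
v,u=np.nonzero(h.max(2)<60);P=np.array([at_z(t,(a+.5)/K-.5,(b+.5)/K-.5,.086) for a,b in zip(u,v) if abs(a-322*K)<12*K and abs(b-224*K)<12*K])-[.5852,-.1075,.086]
R_=np.hypot(P[:,0],P[:,1]);q=P[(R_>11)&(R_<18)];print('keyway',len(q),np.degrees(np.arctan2(q[:,1].mean(),q[:,0].mean())),np.degrees(np.percentile(np.arctan2(q[:,1],q[:,0]),[10,90])))
y=(h[...,2]>1.5*h[...,0])&(h[...,2]>90)&(h[...,1]>.68*h[...,2]);v,u=np.nonzero(y[222*K:248*K,180*K:208*K])
P=np.array([at_z(t,(a+.5)/K-.5+180,(b+.5)/K-.5+222,.072) for a,b in zip(u,v)])
if len(P): m=np.median(P,0);print('mark',len(P),m)
E
python3 fit.py
```

```text
top head ((559.6513671875, 213.70777893066406), (19.066972732543945, 19.423307418823242), 39.08549499511719)
scene head ((557.9135131835938, 215.069580078125), (19.590890884399414, 20.013635635375977), 38.3017692565918)
hasp rows 164 191fit.py:17: RuntimeWarning: Mean of empty slice.
  R_=np.hypot(P[:,0],P[:,1]);q=P[(R_>11)&(R_<18)];print('keyway',len(q),np.degrees(np.arctan2(q[:,1].mean(),q[:,0].mean())),np.degrees(np.percentile(np.arctan2(q[:,1],q[:,0]),[10,90])))
  ret = ret.dtype.type(ret / rcount)
Traceback (most recent call last):
  File "fit.py", line 17, in <module>
    R_=np.hypot(P[:,0],P[:,1]);q=P[(R_>11)&(R_<18)];print('keyway',len(q),np.degrees(np.arctan2(q[:,1].mean(),q[:,0].mean())),np.degrees(np.percentile(np.arctan2(q[:,1],q[:,0]),[10,90])))
                                                                                                                                         ~~~~~~~~~~~~~^^^^^^^^^^^^^^^^^^^^^^^^^^^^^^^^^^^
IndexError: index -1 is out of bounds for axis 0 with size 0
```

Run:
```python
from h import *
t=vision.get_image('top');i=cv2.imread('pics/top1.png');K=8
h=cv2.resize(i,None,fx=K,fy=K,interpolation=cv2.INTER_CUBIC).astype(int)
P=np.array([[*at_z(t,(a+.5)/K-.5,(b+.5)/K-.5,.086)[:2],h[b,a].max()] for a in range(310*K,334*K) for b in range(212*K,236*K)])
d=P[:,:2]-[.5852,-.1075];r=np.hypot(*d.T);an=np.degrees(np.arctan2(d[:,1],d[:,0]))
for lo,hi in((11.5,14),(14,17),(17,19)):
  s=(r>lo/1e3)&(r<hi/1e3);w=np.clip(130-P[s,2],0,None);w=w*(abs(an[s])<45);print(lo,np.sum(w*an[s])/w.sum())
s=(r<.031);m=s&(P[:,2]>150);print('bright centroid-box',P[m,:2].min(0),P[m,:2].max(0),(P[m,:2].min(0)+P[m,:2].max(0))/2)
plan([((.54,-.05,.24),-45),((.56,.12,.24),-10),((.559,.214,.2),25),((.559,.214,.1),39),((.559,.214,.05),39)])
```

```text
11.5 -13.80681172749012
14 -12.382943469243816
17 -10.944520671425277
bright centroid-box [ 0.55899207 -0.13565093] [ 0.61153804 -0.08167411] [ 0.58526506 -0.10866252]
-> [ 0.54 -0.05  0.24] -45 t [  44.  -170.2  -30.9] 178.0 w [ 0.002 -0.002 -0.594] 34.0
-> [0.56 0.12 0.24] -10 t [ 134.4 -106.1    0. ] 171.0 w [ 0.     0.    -0.611] 35.0
-> [0.559 0.214 0.2  ] 25 t [ 92.4 -17.3  40. ] 102.0 w [ 0.     0.    -0.611] 35.0
-> [0.559 0.214 0.1  ] 39 t [  0.   0. 100.] 100.0 w [ 0.     0.    -0.244] 14.0
-> [0.559 0.214 0.05 ] 39 t [ 0.  0. 50.] 50.0 w [0. 0. 0.] 0.0
```

jog_arm(increments=[{"tx":10,"ty":-40,"tz":-31,"wx":0,"wy":0,"wz":-0.12,"gripper":0.7},{"tx":44,"ty":-170,"tz":-31,"wx":0,"wy":0,"wz":-0.594,"gripper":0.7},{"tx":44,"ty":-170,"tz":-31,"wx":0,"wy":0,"wz":-0.594,"gripper":0.7},{"tx":44,"ty":-170,"tz":-31,"wx":0,"wy":0,"wz":-0.594,"gripper":0.7},{"tx":44,"ty":-170,"tz":-31,"wx":0,"wy":0,"wz":-0.594,"gripper":0.7}])

```text
time: 10.45
position: [0.5384, -0.042, 0.2365]
tool_rot: [-2.89, -1.222, 0.004]
ft_force: [0.1, 1.1, -0.9]
grip_width: 0.584
grip_force: 0.0
```

jog_arm(increments=[{"tx":134,"ty":-106,"tz":0,"wx":0,"wy":0,"wz":-0.611,"gripper":0.7},{"tx":134,"ty":-106,"tz":0,"wx":0,"wy":0,"wz":-0.611,"gripper":0.7},{"tx":134,"ty":-106,"tz":0,"wx":0,"wy":0,"wz":-0.611,"gripper":0.7},{"tx":134,"ty":-106,"tz":0,"wx":0,"wy":0,"wz":-0.611,"gripper":0.7},{"tx":134,"ty":-106,"tz":0,"wx":0,"wy":0,"wz":-0.611,"gripper":0.7}])

```text
time: 10.87
position: [0.5569, 0.1309, 0.2352]
tool_rot: [-2.383, -2.039, 0.003]
ft_force: [-0.8, 1.5, -1.0]
grip_width: 0.698
grip_force: 0.0
```

jog_arm(increments=[{"tx":92,"ty":-17,"tz":40,"wx":0,"wy":0,"wz":-0.611,"gripper":0.7},{"tx":92,"ty":-17,"tz":40,"wx":0,"wy":0,"wz":-0.611,"gripper":0.7},{"tx":92,"ty":-17,"tz":40,"wx":0,"wy":0,"wz":-0.611,"gripper":0.7},{"tx":92,"ty":-17,"tz":40,"wx":0,"wy":0,"wz":-0.611,"gripper":0.7},{"tx":92,"ty":-17,"tz":40,"wx":0,"wy":0,"wz":-0.611,"gripper":0.7}])

```text
time: 11.28
position: [0.5558, 0.2152, 0.1946]
tool_rot: [-1.672, -2.656, 0.009]
ft_force: [-0.1, -0.9, 0.0]
grip_width: 0.701
grip_force: 0.0
```

Run:
```python
from h import *
s=ctrl.get_state();print(s['time'],s['position'],s['ft_force'],s['grip_width'])
plan([((.559,.214,.105),39),((.559,.214,.05),39)])
```

```text
11.2833 [0.55579994 0.21519583 0.19462756] [-0.0717623  -0.86597376  0.01459755] 0.7006903157661027
-> [0.559 0.214 0.105] 39 t [-2.4  3.  89.6] 90.0 w [-0.007 -0.001 -0.234] 13.4
-> [0.559 0.214 0.05 ] 39 t [ 0.  0. 55.] 55.0 w [0. 0. 0.] 0.0
```

jog_arm(increments=[{"tx":0,"ty":0,"tz":40,"wx":0,"wy":0,"wz":-0.12,"gripper":0.7},{"tx":0,"ty":0,"tz":80,"wx":0,"wy":0,"wz":-0.238,"gripper":0.7},{"tx":0,"ty":0,"tz":88,"wx":0,"wy":0,"wz":-0.238,"gripper":0.7},{"tx":0,"ty":0,"tz":88,"wx":0,"wy":0,"wz":-0.238,"gripper":0.7},{"tx":0,"ty":0,"tz":88,"wx":0,"wy":0,"wz":-0.238,"gripper":0.7}])

```text
time: 11.7
position: [0.558, 0.2133, 0.1104]
tool_rot: [-1.365, -2.829, 0.002]
ft_force: [0.3, 0.3, 1.2]
grip_width: 0.701
grip_force: 0.0
```

Run:
```python
from h import *
im=vision.get_image('scene');s=ctrl.get_state();print(s['time'],s['position'],s['ft_force'],s['grip_width'])
plan([((.559,.214,.05),39)])
cv2.imwrite('pics/s6.png',cv2.resize(im['color'][110:260,310:460],None,fx=4,fy=4,interpolation=cv2.INTER_CUBIC))
print((proj(im,s['position'])-[310,110])*4,(proj(im,s['position']+[0,0,.026])-[310,110])*4)
```

```text
11.75 [0.55922131 0.21381303 0.1119894 ] [ 0.05053351  0.11554363 -0.04456135] 0.700862545615196
-> [0.559 0.214 0.05 ] 39 t [ 0.3 -0.1 62. ] 62.0 w [ 0.001  0.001 -0.008] 0.5
[270.48681674 324.73521576] [280.6780498  294.75003767]
```

View pics/s6.png

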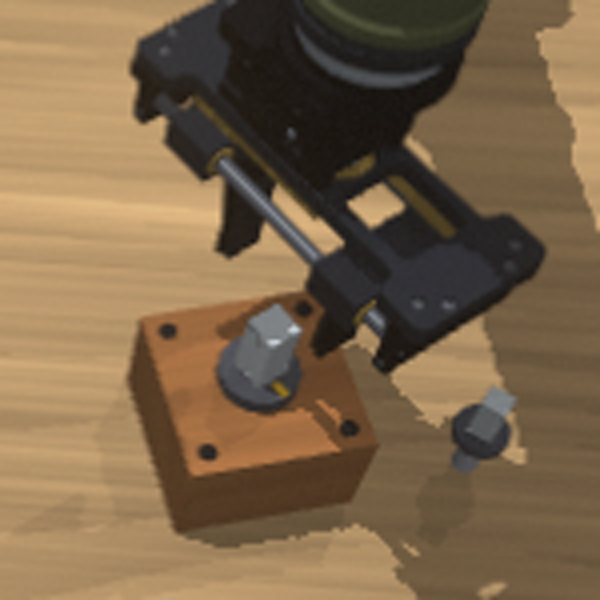

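The fingertips at crop (230,252) and (322,355) straddle the head at (277,325). The key mark faces the front-right finger, as planned. I'll descend and grip.

jog_arm(increments=[{"tx":0,"ty":0,"tz":20,"wx":0,"wy":0,"wz":0,"gripper":0.7},{"tx":0,"ty":0,"tz":40,"wx":0,"wy":0,"wz":0,"gripper":0.7},{"tx":0,"ty":0,"tz":52,"wx":0,"wy":0,"wz":0,"gripper":0.7},{"tx":0,"ty":0,"tz":59,"wx":0,"wy":0,"wz":0,"gripper":0.7},{"tx":0,"ty":0,"tz":61,"wx":0,"wy":0,"wz":0,"gripper":0.7}])

```text
time: 12.17
position: [0.5584, 0.2138, 0.0497]
tool_rot: [1.361, 2.831, -0.0]
ft_force: [-0.3, -1.2, -0.7]
grip_width: 0.699
grip_force: 0.0
```

jog_arm(increments=[{"tx":0,"ty":0,"tz":0,"wx":0,"wy":0,"wz":0,"gripper":0.1},{"tx":0,"ty":0,"tz":0,"wx":0,"wy":0,"wz":0,"gripper":0.1},{"tx":0,"ty":0,"tz":0,"wx":0,"wy":0,"wz":0,"gripper":0.1},{"tx":0,"ty":0,"tz":0,"wx":0,"wy":0,"wz":0,"gripper":0.1},{"tx":0,"ty":0,"tz":0,"wx":0,"wy":0,"wz":0,"gripper":0.1}], grip_force=40)

```text
time: 12.58
position: [0.5587, 0.2139, 0.0504]
tool_rot: [1.36, 2.831, 0.002]
ft_force: [-0.2, 0.2, -0.3]
grip_width: 0.407
grip_force: 0.0
```

jog_arm(increments=[{"tx":0,"ty":0,"tz":0,"wx":0,"wy":0,"wz":0,"gripper":0.1},{"tx":0,"ty":0,"tz":0,"wx":0,"wy":0,"wz":0,"gripper":0.1},{"tx":0,"ty":0,"tz":0,"wx":0,"wy":0,"wz":0,"gripper":0.1},{"tx":0,"ty":0,"tz":0,"wx":0,"wy":0,"wz":0,"gripper":0.1},{"tx":0,"ty":0,"tz":0,"wx":0,"wy":0,"wz":0,"gripper":0.1}])

```text
time: 13.0
position: [0.5586, 0.2139, 0.0499]
tool_rot: [1.36, 2.831, 0.001]
ft_force: [0.3, 0.7, 0.3]
grip_width: 0.224
grip_force: 40.0
```

jog_arm(increments=[{"tx":0,"ty":0,"tz":-20,"wx":0,"wy":0,"wz":0,"gripper":0.1},{"tx":0,"ty":0,"tz":-50,"wx":0,"wy":0,"wz":0,"gripper":0.1},{"tx":0,"ty":0,"tz":-85,"wx":0,"wy":0,"wz":0,"gripper":0.1},{"tx":0,"ty":0,"tz":-120,"wx":0,"wy":0,"wz":0,"gripper":0.1},{"tx":0,"ty":0,"tz":-130,"wx":0,"wy":0,"wz":0,"gripper":0.1}], grip_force=55)

```text
time: 13.42
position: [0.5606, 0.2143, 0.1848]
tool_rot: [1.359, 2.828, 0.009]
ft_force: [2.2, -0.2, -2.4]
grip_width: 0.22
grip_force: 55.0
```

Run:
```python
from h import *
s=ctrl.get_state();print(s['time'],s['position'],s['ft_force'],s['grip_width'])
plan([((.57,.07,.18),25),((.58,-.05,.18),5),((.5852,-.1078,.15),-9)])
```

```text
13.4167 [0.56061894 0.21427653 0.18481728] [ 2.18693932 -0.17909974 -2.35904363] 0.21996251339138248
-> [0.57 0.07 0.18] 25 t [-118.5  -82.8    4.4] 145.0 w [0.007 0.001 0.238] 13.7
-> [ 0.58 -0.05  0.18] 5 t [-113.   -41.7    0. ] 120.0 w [0.    0.    0.349] 20.0
-> [ 0.585 -0.108  0.15 ] -9 t [-58.    0.1  30. ] 65.0 w [0.    0.    0.244] 14.0
```

jog_arm(increments=[{"tx":-24,"ty":-17,"tz":0,"wx":0,"wy":0,"wz":0.05,"gripper":0.1},{"tx":-56,"ty":-39,"tz":0,"wx":0,"wy":0,"wz":0.11,"gripper":0.1},{"tx":-86,"ty":-60,"tz":0,"wx":0,"wy":0,"wz":0.18,"gripper":0.1},{"tx":-108,"ty":-76,"tz":0,"wx":0,"wy":0,"wz":0.238,"gripper":0.1},{"tx":-118,"ty":-83,"tz":0,"wx":0,"wy":0,"wz":0.238,"gripper":0.1}])

```text
time: 13.83
position: [0.5664, 0.0631, 0.1783]
tool_rot: [-1.7, -2.642, 0.006]
ft_force: [0.8, -0.3, -3.7]
grip_width: 0.229
grip_force: 55.0
```

jog_arm(increments=[{"tx":-24,"ty":-8,"tz":0,"wx":0,"wy":0,"wz":0.07,"gripper":0.1},{"tx":-52,"ty":-18,"tz":0,"wx":0,"wy":0,"wz":0.16,"gripper":0.1},{"tx":-80,"ty":-29,"tz":0,"wx":0,"wy":0,"wz":0.25,"gripper":0.1},{"tx":-102,"ty":-38,"tz":0,"wx":0,"wy":0,"wz":0.33,"gripper":0.1},{"tx":-113,"ty":-42,"tz":0,"wx":0,"wy":0,"wz":0.349,"gripper":0.1}])

```text
time: 14.25
position: [0.5766, -0.0551, 0.1791]
tool_rot: [2.131, 2.307, -0.003]
ft_force: [-0.1, -1.0, -3.9]
grip_width: 0.225
grip_force: 55.0
```

jog_arm(increments=[{"tx":-18,"ty":0,"tz":8,"wx":0,"wy":0,"wz":0.08,"gripper":0.1},{"tx":-38,"ty":0,"tz":16,"wx":0,"wy":0,"wz":0.16,"gripper":0.1},{"tx":-54,"ty":0,"tz":24,"wx":0,"wy":0,"wz":0.24,"gripper":0.1},{"tx":-58,"ty":0,"tz":30,"wx":0,"wy":0,"wz":0.244,"gripper":0.1},{"tx":-58,"ty":0,"tz":30,"wx":0,"wy":0,"wz":0.244,"gripper":0.1}])

```text
time: 14.67
position: [0.581, -0.1086, 0.1477]
tool_rot: [-2.386, -2.041, 0.004]
ft_force: [0.8, 1.1, -3.4]
grip_width: 0.223
grip_force: 55.0
```

Run:
```python
from h import *
im=vision.get_image('scene');t=vision.get_image('top');s=ctrl.get_state();p=s['position'];print(s['time'],p,s['ft_force'],s['grip_width'])
plan([((.5852,-.1078,.13),-9)])
cv2.imwrite('pics/s7.png',cv2.resize(im['color'][90:240,150:300],None,fx=4,fy=4,interpolation=cv2.INTER_CUBIC))
q=lambda P:((proj(im,P)-[150,90])*4).round()
print('tip',q(p-[0,0,.034]),'collar ctr',q(p+[0,0,.012]),'mouth',q([.5852,-.1078,.086]))
```

```text
14.7667 [ 0.58218126 -0.10613283  0.14916331] [-0.46759359  0.01743236 -2.90575472] 0.22349453924104468
-> [ 0.585 -0.108  0.13 ] -9 t [-1.2  3.3 19.2] 19.0 w [-0.001 -0.001  0.005] 0.3
tip [269. 394.] collar ctr [257. 340.] mouth [273. 431.]
```

View pics/s7.png

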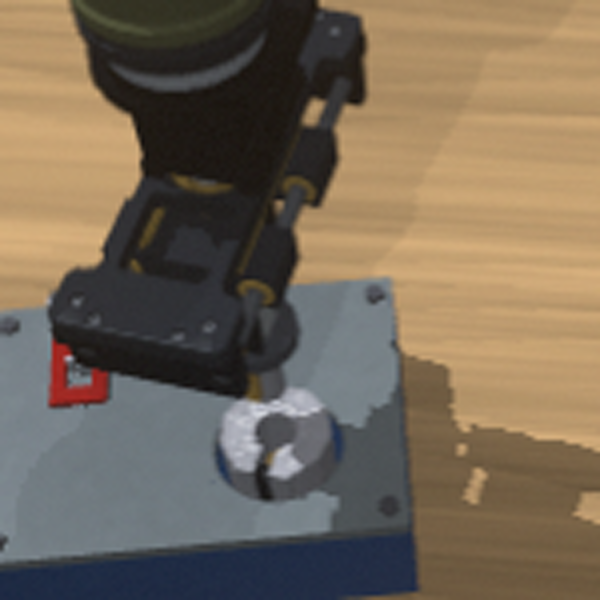

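The hasp lies flat over the staple (crop 80,375). The shaft hangs upright just above the bore at (275,432), and the keyway points at (264,495). I'll lower the nose in.

jog_arm(increments=[{"tx":-1.2,"ty":3.3,"tz":8,"wx":0,"wy":0,"wz":0,"gripper":0.1},{"tx":-1.2,"ty":3.3,"tz":16,"wx":0,"wy":0,"wz":0,"gripper":0.1},{"tx":-1.2,"ty":3.3,"tz":24,"wx":0,"wy":0,"wz":0,"gripper":0.1},{"tx":-1.2,"ty":3.3,"tz":29,"wx":0,"wy":0,"wz":0,"gripper":0.1},{"tx":-1.2,"ty":3.3,"tz":32,"wx":0,"wy":0,"wz":0,"gripper":0.1}])

```text
time: 15.18
position: [0.5844, -0.1094, 0.1162]
tool_rot: [-2.386, -2.042, 0.002]
ft_force: [1.2, -0.2, -3.4]
grip_width: 0.227
grip_force: 55.0
```

Run:
```python
from h import *
im=vision.get_image('scene');s=ctrl.get_state();print(s['position'],s['ft_force'],s['torque'])
i=cv2.imread('pics/s7.png')
for a in(0,-5,-10,-15,-20):
  c,sn=np.cos(np.radians(a)),np.sin(np.radians(a));print(a,[((proj(im,[.5852+r*c,-.1078+r*sn,.086])-[150,90])*4).round() for r in(.011,.0185,.028)])
for b in range(452,500,6):
  l=i[b,240:290].max(1).astype(int);w=np.clip(90-l,0,None);print(b,(w*np.arange(240,290)).sum()/max(w.sum(),1))
plan([((.5852,-.1078,.108),-9)])
```

```text
[ 0.5843727  -0.10948015  0.11610646] [ 0.23075745  0.62479663 -3.93535971] [-0.08928056  0.10101187 -0.00275833]
0 [array([269., 449.]), array([267., 462.]), array([264., 477.])]
-5 [array([267., 449.]), array([264., 461.]), array([259., 477.])]
-10 [array([266., 449.]), array([261., 461.]), array([254., 476.])]
-15 [array([264., 448.]), array([258., 460.]), array([250., 475.])]
-20 [array([262., 448.]), array([255., 459.]), array([246., 473.])]
452 266.2413793103448
458 262.53684210526313
464 261.92660550458714
470 260.60531309297915
476 257.2884130982368
482 263.4564240790656
488 263.7770979020979
494 266.1757925072046
-> [ 0.585 -0.108  0.108] -9 t [1.8 0.6 8.1] 8.0 w [-0.002  0.     0.002] 0.2
```

jog_arm(increments=[{"tx":1.8,"ty":0.6,"tz":2,"wx":0,"wy":0,"wz":0,"gripper":0.1},{"tx":1.8,"ty":0.6,"tz":5,"wx":0,"wy":0,"wz":0,"gripper":0.1},{"tx":1.8,"ty":0.6,"tz":8,"wx":0,"wy":0,"wz":0,"gripper":0.1},{"tx":1.8,"ty":0.6,"tz":10,"wx":0,"wy":0,"wz":0,"gripper":0.1},{"tx":1.8,"ty":0.6,"tz":12,"wx":0,"wy":0,"wz":0,"gripper":0.1}])

```text
time: 15.65
position: [0.5861, -0.1083, 0.1055]
tool_rot: [2.388, 2.042, 0.0]
ft_force: [0.9, 0.4, -4.0]
grip_width: 0.223
grip_force: 55.0
```

jog_arm(increments=[{"tx":0,"ty":0,"tz":1,"wx":0,"wy":0,"wz":0,"gripper":0.1},{"tx":0,"ty":0,"tz":2,"wx":0,"wy":0,"wz":0,"gripper":0.1},{"tx":0,"ty":0,"tz":3,"wx":0,"wy":0,"wz":0,"gripper":0.1},{"tx":0,"ty":0,"tz":4,"wx":0,"wy":0,"wz":0,"gripper":0.1},{"tx":0,"ty":0,"tz":4,"wx":0,"wy":0,"wz":0,"gripper":0.1}])

```text
time: 16.07
position: [0.586, -0.1083, 0.1015]
tool_rot: [-2.388, -2.041, 0.0]
ft_force: [0.5, -0.5, -4.4]
grip_width: 0.225
grip_force: 55.0
```

jog_arm(increments=[{"tx":0,"ty":0,"tz":1.5,"wx":0,"wy":0,"wz":0,"gripper":0.1},{"tx":0,"ty":0,"tz":3,"wx":0,"wy":0,"wz":0,"gripper":0.1},{"tx":0,"ty":0,"tz":4.5,"wx":0,"wy":0,"wz":0,"gripper":0.1},{"tx":0,"ty":0,"tz":6,"wx":0,"wy":0,"wz":0,"gripper":0.1},{"tx":0,"ty":0,"tz":7,"wx":0,"wy":0,"wz":0,"gripper":0.1}])

```text
time: 16.48
position: [0.586, -0.1082, 0.0944]
tool_rot: [-2.388, -2.042, 0.0]
ft_force: [0.3, 0.5, -4.6]
grip_width: 0.222
grip_force: 55.0
```

jog_arm(increments=[{"tx":0,"ty":0,"tz":1.5,"wx":0,"wy":0,"wz":0,"gripper":0.1},{"tx":0,"ty":0,"tz":3,"wx":0,"wy":0,"wz":0,"gripper":0.1},{"tx":0,"ty":0,"tz":4.5,"wx":0,"wy":0,"wz":0,"gripper":0.1},{"tx":0,"ty":0,"tz":6,"wx":0,"wy":0,"wz":0,"gripper":0.1},{"tx":0,"ty":0,"tz":7,"wx":0,"wy":0,"wz":0,"gripper":0.1}])

```text
time: 16.9
position: [0.5862, -0.1083, 0.0882]
tool_rot: [-2.388, -2.042, -0.001]
ft_force: [-2.3, 0.9, 2.2]
grip_width: 0.228
grip_force: 55.0
```

jog_arm(increments=[{"tx":0,"ty":0,"tz":2,"wx":0,"wy":0,"wz":0,"gripper":0.1},{"tx":0,"ty":0,"tz":4,"wx":0,"wy":0,"wz":0,"gripper":0.1},{"tx":0,"ty":0,"tz":6,"wx":0,"wy":0,"wz":0,"gripper":0.1},{"tx":0,"ty":0,"tz":8,"wx":0,"wy":0,"wz":0,"gripper":0.1},{"tx":0,"ty":0,"tz":9.5,"wx":0,"wy":0,"wz":0,"gripper":0.1}])

```text
time: 17.32
position: [0.5863, -0.1083, 0.0785]
tool_rot: [2.388, 2.041, 0.001]
ft_force: [-3.3, 0.8, 5.2]
grip_width: 0.226
grip_force: 55.0
```

jog_arm(increments=[{"tx":0,"ty":-0.8,"tz":1.5,"wx":0,"wy":0,"wz":0,"gripper":0.1},{"tx":0,"ty":-0.8,"tz":3,"wx":0,"wy":0,"wz":0,"gripper":0.1},{"tx":0,"ty":-0.8,"tz":4,"wx":0,"wy":0,"wz":0,"gripper":0.1},{"tx":0,"ty":-0.8,"tz":5,"wx":0,"wy":0,"wz":0,"gripper":0.1},{"tx":0,"ty":-0.8,"tz":5,"wx":0,"wy":0,"wz":0,"gripper":0.1}])

```text
time: 17.73
position: [0.5862, -0.1083, 0.074]
tool_rot: [2.387, 2.041, 0.002]
ft_force: [-2.5, -0.1, 8.1]
grip_width: 0.224
grip_force: 55.0
```

jog_arm(increments=[{"tx":0,"ty":-0.5,"tz":0.5,"wx":0,"wy":0,"wz":0,"gripper":0.1},{"tx":0,"ty":-0.5,"tz":1,"wx":0,"wy":0,"wz":0,"gripper":0.1},{"tx":0,"ty":-0.5,"tz":1.5,"wx":0,"wy":0,"wz":0,"gripper":0.1},{"tx":0,"ty":-0.5,"tz":2,"wx":0,"wy":0,"wz":0,"gripper":0.1},{"tx":0,"ty":-0.5,"tz":2,"wx":0,"wy":0,"wz":0,"gripper":0.1}])

```text
time: 18.15
position: [0.5862, -0.1083, 0.0738]
tool_rot: [2.387, 2.041, 0.004]
ft_force: [-4.9, 2.4, 16.1]
grip_width: 0.225
grip_force: 55.0
```

jog_arm(increments=[{"tx":0,"ty":0,"tz":0.5,"wx":0,"wy":0,"wz":0,"gripper":0.1},{"tx":0,"ty":0,"tz":0.5,"wx":0,"wy":0,"wz":0,"gripper":0.1},{"tx":0,"ty":0,"tz":0.5,"wx":0,"wy":0,"wz":0,"gripper":0.1},{"tx":0,"ty":0,"tz":0.5,"wx":0,"wy":0,"wz":0,"gripper":0.1},{"tx":0,"ty":0,"tz":0.5,"wx":0,"wy":0,"wz":0,"gripper":0.1}])

```text
time: 18.57
position: [0.5862, -0.1082, 0.0738]
tool_rot: [2.387, 2.041, 0.005]
ft_force: [-5.7, 2.8, 19.1]
grip_width: 0.224
grip_force: 55.0
```

Run:
```python
from h import *
im=vision.get_image('scene');s=ctrl.get_state();print(s['time'],s['position'],s['ft_force'],s['torque'],s['grip_force'])
cv2.imwrite('pics/s8.png',cv2.resize(im['color'][130:250,140:260],None,fx=5,fy=5,interpolation=cv2.INTER_CUBIC))
q=lambda P:((proj(im,P)-[140,130])*5).round()
print('collar top ctr/edges home',[q([.5852+dx,-.1078+dy,.096]) for dx,dy in((0,0),(.022,0),(0,.022),(0,-.022))])
```

```text
18.6167 [ 0.58622952 -0.1082493   0.07384158] [-5.90591037  1.33436043 19.38010197] [ 0.26545638  1.7384128  -0.01178683] 55.02143505960703
collar top ctr/edges home [array([388., 325.]), array([379., 371.]), array([441., 329.]), array([334., 322.])]
```

View pics/s8.png

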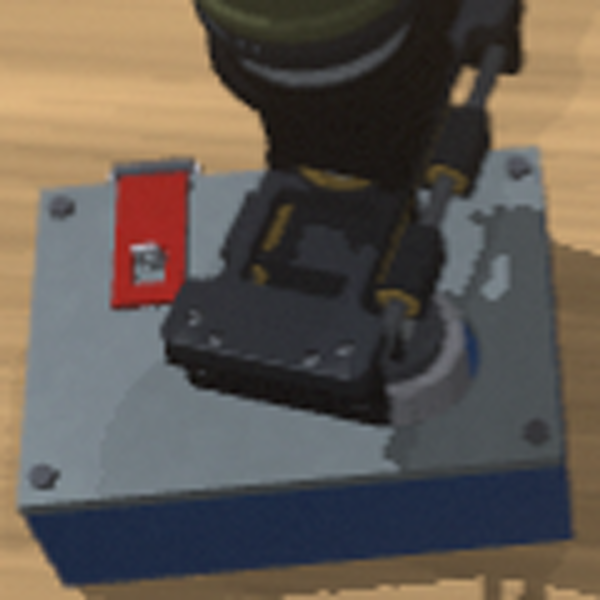

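The picture shows the collar flush on the hub (edge at about 440,330, as predicted for home) and the hasp flat over the staple (150,240). The push is a steady 19 N, so I'm handing in.

```bash
python3 -c "
from bench import ctrl
print(ctrl.close_job())"
```

```text
the job is handed in; nothing more can be done
None
```

The job is handed in, with no verdict returned: the hasp lies flat over the staple, and the shaft is keyed and held fully home with about 19 N at the wrist, at 18.6 s of the 61 s allowed.

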